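# Shut the flight battery away behind the gravity latch

## Robot

A 6-joint arm with a two-finger parallel gripper is mounted at the origin on a cart in front of the work surface, level with it; the furniture and walls round the work are solid. World frame = base frame: x ahead of the robot, y to its left, z up, the work surface at z = 0. Lengths are in mm, angles in rad, forces in N, time in s.
With the tool pointing down it reaches from about 400 to 925 mm from the base axis. Payload 12.5 kg.
Tool frame: the origin (TCP) lies on the front face of the gripper's body, between the roots of the fingers; the fingertips stand 78 mm ahead of it and the grasp point (between the pads) lies 59 mm ahead of it (env.nose_length is the distance from the TCP to the fingertips, in mm); z points along the fingers, y is the line along which they close (so a half turn about z gives the same grasp; the last joint's range is limited). The gripper opens to 95 mm and grips with 3 to 60 N. Pads are 20 mm wide; open, the fingers measure 119 mm over their backs; the gripper's body (75 mm by 180 mm) begins 59 mm behind the grasp point.
Start: joints at [-1.412, 0.491, 1.559, -0, 1.092, -0.106], TCP at [163.594, -603.22, 292.261] pointing down, gripper open.
Joint ranges: [-3.1, 3.1], [-0.84, 2.19], [0.05, 2.79], [-1.13, 4.28], [0.06, 2.93], [-2.69, 2.69]. Speed limits (rad/s): [2.22, 2.22, 2.79, 3.14, 3.14, 3.14].

## Interface

Orientations are given as [roll, pitch, yaw] about the fixed x, y, z axes, in that order (R = Rz(yaw) Ry(pitch) Rx(roll)).
In Python, from cell import env gives the robot as it stands.
- The arm moves only by the tool jog_arm, never from a script. Its argument "motion" is a list of rows, each a list of 7 numbers: the turn, a rotation vector about the tool's x, y, z in degrees, then the shift along the tool's x, y, z in mm, then the finger opening in mm, from 0 to 95.1. In form: [[wx, wy, wz, x, y, z, hand], ...]. A call has 1 to 10 rows; each row shifts and turns the commanded pose from where the row before left it, along the tool's axes as they then stand; what a row does not reach is not made up. A row lasts 1/8 s, in which the tool goes at most 62.5 mm and 10.7 degrees, less where a joint would pass 70% of its speed; a pose out of reach is approached as far as the arm can. A call is refused whole if a number of a shift passes 62.5 or a number of a turn 10.7, either way. A call with a gripper value outside its range is refused whole. The fingers move at their own pace and stop on an object; the grip force is fixed at half the most. Time passes only in rows, so rows that do not move let the fingers close. It gives the time, the measured TCP pose, the force, the opening and the grip force at its end, in the units of the state.
- env.state(): the state, without advancing time (a new reading comes with each control period).
- env.read_camera(name): name is "scene" or "side" or "wrist"; returns a dict with "color" (420x560x3 uint8, red, green, blue), "z_map" (420x560 float32, mm along the optical axis (not along the pixel's ray), 0 where there is no reading), "camera_matrix" (3x3 intrinsics, pixels), "world_to_cam" (4x4, takes a point from world to camera coordinates). Camera axes: x right, y up, looking along -z (the intrinsics and any distortion apply to the point x, -y, -z); pixel columns grow to the right and rows downward; lengths in mm; the calibration is good to about 2 mm. The wrist camera is an equidistant fisheye: a pixel r from the principal point sees the ray r / f radians off the axis. A picture is of the moment at which its call begins.
- env.job_done(): hands the job in; it is judged then, once.
Trained networks look in the newest picture that a camera, given by its name, has taken for a name from the list of things; names that differ only in an ending like _2 or _b are one class to them, and where a whole thing is asked for, a point or a joint stands for the part that bears it (a point fixed in the world has none). Each returns a list of dicts, best first, with "score" (0 to 1); they miss things now and then, are a little off and sometimes report something else, mostly with a low value. They report only what shows in the picture. A call takes as long as a camera call.
- env.recognise(camera, thing): "location" ([column, row] in pixels, amid what is visible of it).
The state is a dict: "t": time; "joints": joint angles; "qvel": joint speeds; "tau": joint torques, N m; "eef_pos": TCP position; "tcp_rot": TCP orientation; "ft_force": force on the tool from outside, world axes, zero at the start; "moment": the same for the moment, N m; "opening": opening from 0.0 (shut) to 1.0 (fully open); "grip_force": force on a finger pad.
Only numpy, scipy, OpenCV 4.12 (cv2) and the standard library are available. Lean on these libraries where they do the work, as an engineer would, in place of code of your own. Each camera call takes 0.05 s, during which the arm holds its last target. There are 200 camera calls.

## Task

Push the blue battery pack that sticks out of the small grey bunker all the way in through its doorway. Then shut the yellow gate: lift the latch bar by its red tab so that it clears the catch, swing the gate fully shut and let the bar drop back down behind the catch's lip. Do not disturb the other things on the bench.

Things in the scene. Friction and masses are not known exactly. Their poses are not given: they have to be found in the camera images.
- bunker: Low grey metal box fixed to the bench, 195 mm long, 94 wide, 48 high, doorway at one end. Origin on the bench top, middle of the doorway. +x points in through the doorway, +y to the gate's hinge side, +z up. Inside 84 mm wide, back wall at x = 190 mm, open underneath. No roof over the first 35 mm (side walls 46 mm high); behind that the roof's underside is 44 mm up.
- gate_hinge (a point): Point on the gate's vertical hinge axis, 26 mm above the bench; in the bunker's axes x = -7, y = +56 mm. The yellow gate is a panel 6 mm thick, 6 to 46 mm above the bench, from 4 to 104 mm from this axis; when shut its inner face is 4 mm outside the doorway plane. The point turns with the gate: x square to the gate, inward; -y along the gate to its free edge.
- gate (a joint): Gate angle: 0 = fully shut across the doorway; grows as it swings outward (clockwise from above); 1.57 = straight out from the bunker, along the bunker's -x; at most 1.85. Starts wide open (1.5 to 1.75). Turns easily and stays where it is left.
- latch_bar (a joint): Lift of the steel latch bar, which lies on the gate's outer face: 0 = level (dropped on its rest), grows as the free end is lifted, at most 0.65. Its weight alone (90 g) brings it down when let go. The bar is 8 mm thick, 14 mm high, and reaches 110 mm from its pivot, past the gate's free edge. It strikes the catch unless lifted about 0.25; 0.35 clears it well.
- latch_tab (a point): Grip point in the red tab standing on the latch bar: 62 mm from the pivot along the bar, 48 mm above the bar's mid-line (85 mm above the bench when level). Tab 12 mm thick (square to the gate: pinch it so), 22 mm wide, its top 99 mm and foot 44 mm above the bench. Axes: x square to the gate, inward; y along the bar to the pivot; z up the tab. Lifting moves it on an arc, up and toward the hinge.
- keeper_slot (a point): Where the bar's free end lies when latched: slot of the steel catch beside the doorway, away from the hinge (bunker's axes x = -20, y = -63, 37 mm above the bench). Slot 21 mm wide, 22 mm long along the bar; seat 25 mm above the bench; outer lip (29 to 36 mm outside the doorway plane) rises to 46 mm, back post to 50 mm.
- pack_centre (a point): Centre of the blue battery pack's body, 13.5 mm above the bench: block 105 mm long, 36 wide, 27 high, about 0.2 kg, lying partly in the doorway. +y points along the pack to the plain end that sticks out; its leads and connector reach 113 mm from this point the other way, into the bunker. It slides on the bench.
- pack_end (a point): Middle of the pack's flat plain end face, 13.5 mm above the bench, which sticks 60 to 90 mm out of the doorway at the start; +y points out of the pack.
- black_pack: A similar black battery pack with a white label lying to the left of the bunker: a bystander, leave it alone. Origin at its underside.
- grease_tin: Blue tin with a silver lid, 65 mm wide, 39 mm high: bystander.
- foam_wheel: Black tyre with a yellow hub lying flat, 68 mm wide, 26 mm high: bystander.
- tape: Roll of black tape, 58 mm wide, 19 mm high: bystander.
- spray_can: Upright spray can with red cap, 59 mm wide, 202 mm high, between the parts cases at the back: bystander.
- white_puck: White cylinder, 66 mm wide, 78 mm high, between the parts cases at the back: bystander.
- latch_pivot (a point): Pivot of the latch bar on the gate, at the bar's mid-plane and mid-height: 37 mm above the bench, 22 mm along the gate from the hinge axis, 13 mm outside the gate's mid-plane. The pivot axis is horizontal, square to the gate. Axes as the gate_hinge point.
- green_carton: Small green and white carton, 76 x 56 mm, 51 mm high, to the left: bystander. Origin at its underside.

How it is judged (in metres and radians):
On the way, in this order (a step that is already met when the one before it is completed fails the run):
1. the blue pack is pushed in, its plain end behind the doorway plane (x of pack_end in the frame of bunker above 0 m), for 0.2 s.
2. the gate is brought nearly shut with the latch bar raised over the catch (value of joint gate below 0.12 rad and value of joint latch_bar above 0.15 rad), for 0.02 s.
At the end, for the whole second after the job is handed in: The blue pack lies at rest on the bench wholly inside the bunker (its plain end behind the doorway plane), the gate is shut (angle below 0.09 rad) and the latch bar lies level in its catch (below 0.06 rad) (x of pack_end in the frame of bunker above 0 m and z of pack_centre in the frame of bunker below 0.03 m and value of joint gate below 0.09 rad and value of joint latch_bar below 0.06 rad and horizontal distance between pack_centre and bunker below 0.13 m and linear speed of blue_pack below 0.02 m/s); the robot touches nothing.
It fails at once if a bystander is moved more than 30 mm (distance of any of black_pack, green_carton, grease_tin, foam_wheel, tape, spray_can, white_puck from where it was at the start of the episode above 0.03 m).
It also fails if it takes over 54 s, if anything falls off the work surface, if the arm or the gripper's body presses on something with over 40 N, if the wrist force passes 120 N, or if a joint passes its speed limit or range.

## Working session

There is one attempt and no reset: what is moved stays moved. The work goes in short steps, Python scripts to look and compute and a tool call to move; the robot and the scene stay as the last step left them, time stands still between calls to the robot, and variables do not carry over. Pictures are saved under pics/ and viewed, at most 10 in all, crops included, and the job is handed in when it is done.

Besides the shell and the picture viewer there is one more tool, called after "Emit:" by a JSON object that holds its "fn" and its "kwargs", one argument or row to a line. jog_arm: Moves the arm, as the interface text tells. Its arguments: {"type":"object","properties":{"motion":{"type":"array"}},"required":["motion"]}

```bash
mkdir -p pics; cat > h.py <<'E'
import numpy as np, cv2
from cell import env
from scipy.spatial.transform import Rotation as R
def pts(d):
    K=d["camera_matrix"];z=d["z_map"].astype(float);v,u=np.mgrid[:z.shape[0],:z.shape[1]]
    c=np.stack([(u-K[0,2])/K[0,0]*z,-(v-K[1,2])/K[1,1]*z,-z,np.ones_like(z)],-1)
    return (c@np.linalg.inv(d["world_to_cam"]).T)[...,:3]
def save(d,n): cv2.imwrite("pics/"+n,d["color"][...,::-1])
E
python3 - <<'E'
from h import *
s=env.state();print({k:np.round(v,3) for k,v in s.items()})
for c in("scene","side"):
    d=env.read_camera(c);save(d,c+"0.png");P=pts(d)
    np.savez(c+"0.npz",P=P,color=d["color"],K=d["camera_matrix"],T=d["world_to_cam"])
    for t in("bunker","gate","latch_tab","keeper_slot","pack_end","pack_centre","black_pack","grease_tin","foam_wheel","tape","green_carton"):
        for r in env.recognise(c,t)[:1]:
            u,v=map(int,r["location"]);print(c,t,round(r["score"],2),u,v,P[v,u].round())
E
```

```text
{'t': np.float64(0.0), 'joints': array([-1.412,  0.492,  1.559, -0.   ,  1.092, -0.106]), 'qvel': array([ 0.   , -0.   , -0.   ,  0.001, -0.   ,  0.001]), 'tau': array([ 4.0000e-03, -6.1264e+01, -2.5818e+01,  6.9000e-02,  4.8000e-02,
       -0.0000e+00]), 'eef_pos': array([ 163.571, -603.041,  291.659]), 'tcp_rot': array([-3.14 , -0.   ,  0.265]), 'ft_force': array([-0.129, -0.385, -0.245]), 'moment': array([-0.052,  0.002,  0.026]), 'grip_force': np.float64(0.0), 'opening': np.float64(1.0)}
scene bunker 0.64 307 239 [454.  32.  49.]
scene gate 0.63 339 196 [ 453. -182.   29.]
scene keeper_slot 0.8 305 243 [451.  49.  51.]
scene pack_end 0.51 316 207 [ 494. -108.   27.]
scene pack_centre 0.76 320 204 [ 489. -125.   27.]
scene black_pack 0.58 289 334 [372. 283.  29.]
scene grease_tin 0.93 284 297 [424. 211.  39.]
scene foam_wheel 0.63 311 169 [ 588. -267.   21.]
scene tape 0.73 282 295 [431. 208.  39.]
scene green_carton 0.83 255 328 [438. 317.  52.]
side bunker 0.89 327 249 [455.  58.  47.]
side gate 0.63 347 200 [ 443. -174.   40.]
side latch_tab 0.69 348 195 [ 442. -176.   54.]
side keeper_slot 0.85 326 245 [459.  44.  47.]
side pack_centre 0.66 323 214 [ 492. -107.   29.]
side black_pack 0.82 352 349 [375. 283.  28.]
side grease_tin 0.92 327 307 [428. 213.  38.]
side foam_wheel 0.62 299 185 [ 586. -251.   24.]
side tape 0.48 312 348 [434. 316.  49.]
side green_carton 0.62 312 347 [434. 315.  50.]
```

```bash
python3 - <<'E'
import cv2,numpy as np
a=cv2.imread("pics/scene0.png");b=cv2.imread("pics/side0.png")
cv2.imwrite("pics/a.png",cv2.resize(a[120:370,190:420],None,fx=2.4,fy=2.4,interpolation=2))
cv2.imwrite("pics/b.png",cv2.resize(b[140:370,220:450],None,fx=2.6,fy=2.6,interpolation=2))
E
```

```text
(no output)
```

View pics/a.png

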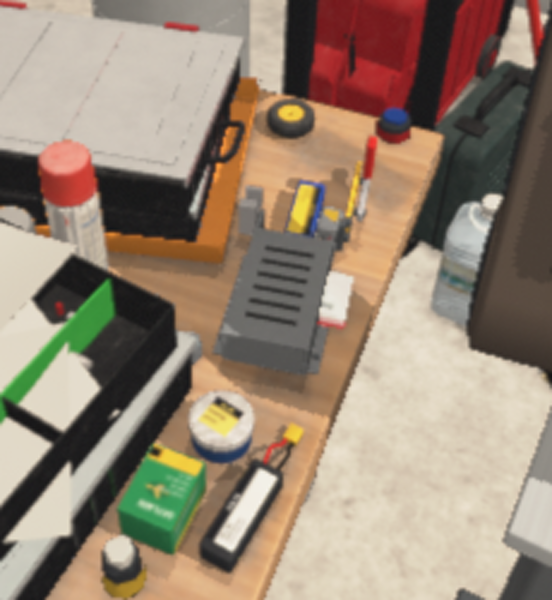

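View pics/b.png

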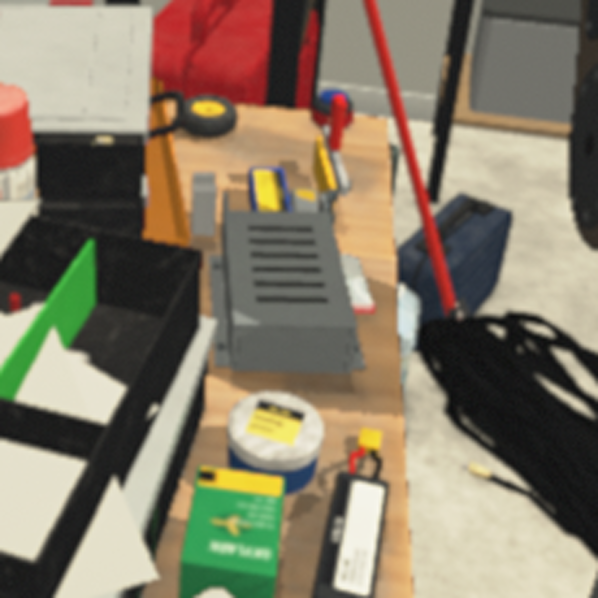

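The scene and side views show the bunker at about (270,290) in the first crop. Its doorway faces away, toward world -y. The pack sticks out at (305,205) and the open gate with its red tab is at (360,175), on the robot's side.

```bash
python3 - <<'E'
from h import *
from scipy.spatial import cKDTree
for c in("scene","side"):
    d=np.load(c+"0.npz");P=d["P"];C=d["color"].astype(int)
    r,g,b=C[...,0],C[...,1],C[...,2]
    grey=(abs(r-g)<20)&(abs(g-b)<20)&(P[...,0]>390)&(P[...,0]<540)&(P[...,1]>-130)&(P[...,1]<160)
    m=grey&(P[...,2]>42)&(P[...,2]<54)
    print(c,m.sum(),np.median(P[m],0).round(1)); 
    Q=P[m][:,:2]
    # keep largest blob
    n,l=cv2.connectedComponents(m.astype(np.uint8));k=np.argmax([0]+[(l==i).sum() for i in range(1,n)])
    Q=P[l==k][:,:2].astype(np.float32);rc=cv2.minAreaRect(Q);print(rc,cv2.boxPoints(rc).round().tolist())
    near=(P[...,0]>380)&(P[...,0]<560)&(P[...,1]>-260)&(P[...,1]<-40)&(P[...,2]>5)&(P[...,2]<115)
    red=near&(r>150)&(g<70)&(b<80)
    yel=near&(r>150)&(g>120)&(b<90)
    blu=near&(b>r+40)
    for nme,mm in(("red",red),("yel",yel),("blu",blu)):
        q=P[mm];print(nme,len(q)); 
        if nme!="yel": print(q.min(0).round(),q.max(0).round(),np.median(q,0).round())
        else: print(q[::3].round().astype(int).tolist())
E
```

```text
scene 1739 [454.2  35.6  48.3]
((459.3230895996094, 10.000106811523438), (104.95327758789062, 205.22952270507812), 12.859464645385742) [[385.0, 98.0], [431.0, -102.0], [533.0, -78.0], [488.0, 122.0]]
red 31
[ 438. -189.   50.] [ 446. -175.  101.] [ 440. -179.   82.]
yel 203
[[463, -202, 45], [461, -189, 48], [457, -186, 49], [457, -180, 46], [456, -178, 43], [453, -172, 45], [450, -164, 49], [450, -163, 46], [451, -159, 45], [510, -141, 29], [503, -149, 25], [448, -153, 47], [508, -138, 28], [500, -142, 29], [447, -150, 46], [507, -135, 27], [499, -139, 27], [446, -148, 44], [507, -129, 29], [498, -130, 32], [446, -141, 46], [505, -124, 29], [497, -129, 29], [445, -137, 46], [504, -122, 27], [496, -126, 28], [443, -134, 45], [502, -118, 28], [493, -121, 29], [441, -128, 47], [502, -112, 28], [496, -119, 25], [443, -127, 43], [504, -110, 24], [495, -111, 28], [487, -115, 28], [437, -129, 40], [496, -106, 28], [489, -111, 27], [440, -120, 43], [500, -102, 25], [492, -103, 28], [469, -118, 26], [460, -118, 31], [439, -110, 48], [501, -96, 26], [493, -100, 26], [485, -102, 29], [460, -12
[... 1188 characters left out ...]
], [503, -126, 28], [496, -131, 26], [455, -170, 11], [433, -119, 43], [502, -124, 26], [495, -126, 26], [488, -127, 27], [433, -111, 46], [501, -118, 27], [494, -122, 26], [487, -121, 28], [502, -110, 28], [495, -114, 27], [489, -120, 25], [462, -127, 25], [501, -105, 29], [494, -108, 28], [488, -113, 26], [464, -120, 26], [457, -122, 27], [499, -106, 26], [491, -105, 27], [484, -107, 27], [459, -119, 25], [498, -99, 27], [491, -102, 26], [484, -104, 26], [494, -94, 28], [488, -98, 26], [498, -89, 27], [491, -90, 28], [484, -94, 26], [497, -84, 27], [490, -85, 28], [483, -89, 27], [494, -81, 27], [487, -82, 27], [481, -86, 26]]
blu 22
[ 469. -161.   18.] [493. -91.  27.] [ 480. -129.   25.]
```

Emit:
{"fn": "jog_arm", "kwargs": {
  "motion": [
    [0,0,0,47,-39,0,95],
    [0,0,0,47,-39,0,95],
    [0,0,0,47,-39,0,95],
    [0,0,0,47,-39,0,95],
    [0,0,0,47,-39,0,95],
    [0,0,0,47,-39,0,95],
    [0,0,0,47,-39,0,0],
    [0,0,0,47,-39,0,0],
    [0,0,0,47,-39,0,0],
    [0,0,0,0,0,0,0]
  ]
}}

```text
t: 2.45
eef_pos: [481.5, -150.7, 292.3]
tcp_rot: [3.141, -0.0, 0.27]
ft_force: [-0.0, -0.4, 0.5]
opening: 0.632
grip_force: 0.0
```

```bash
cat >> h.py <<'E'
def wpts(d):
    K=d["camera_matrix"];z=d["z_map"].astype(float);v,u=np.mgrid[:z.shape[0],:z.shape[1]]
    x=u-K[0,2];y=v-K[1,2];r=np.hypot(x,y)+1e-9;t=np.tan(np.minimum(r/K[0,0],1.5))/r
    c=np.stack([x*t*z,-y*t*z,-z,np.ones_like(z)],-1)
    return (c@np.linalg.inv(d["world_to_cam"]).T)[...,:3]
E
python3 - <<'E'
from h import *
s=env.state();print(s["t"],s["eef_pos"],s["tcp_rot"],s["opening"])
d=env.read_camera("wrist");save(d,"w0.png");P=wpts(d)
print(d["camera_matrix"],np.linalg.inv(d["world_to_cam"]).round(2))
np.savez("w0.npz",P=P,color=d["color"])
for t in("bunker","gate","gate_hinge","latch_tab","keeper_slot","latch_pivot","pack_end","pack_centre"):
    for r in env.recognise("wrist",t)[:1]:
        u,v=map(int,r["location"]);print(t,round(r["score"],2),u,v,P[v,u].round())
E
```

```text
2.45 [ 481.53058459 -150.69262559  292.2543082 ] [ 3.14147204e+00 -4.68983932e-04  2.69972574e-01] 0.6319398049998245
[[325.1922621    0.         279.84363238]
 [  0.         325.1922621  206.99385543]
 [  0.           0.           1.        ]] [[ 2.7000e-01  9.2000e-01  2.8000e-01  5.6026e+02]
 [-9.6000e-01  2.6000e-01  8.0000e-02 -1.2952e+02]
 [-0.0000e+00 -2.9000e-01  9.6000e-01  3.8473e+02]
 [ 0.0000e+00  0.0000e+00  0.0000e+00  1.0000e+00]]
bunker 0.71 157 179 [458. -16.  47.]
gate_hinge 0.71 289 224 [ 443. -173.   35.]
latch_tab 0.93 301 232 [ 448. -184.   66.]
keeper_slot 0.93 154 178 [459. -13.  49.]
latch_pivot 0.79 289 222 [ 434. -176.    1.]
pack_end 0.84 247 167 [ 493. -110.   28.]
pack_centre 0.62 248 169 [ 491. -112.   28.]
```

View pics/w0.png

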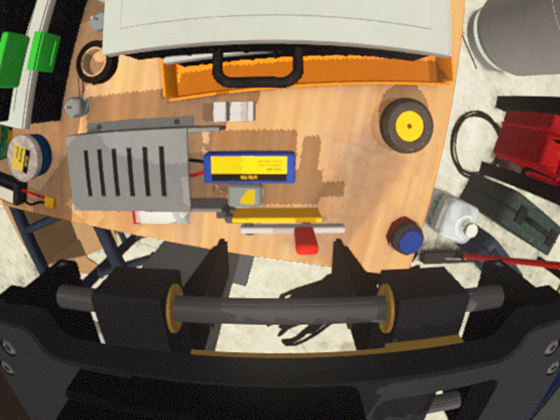

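The wrist view shows the roof at (80-188,135-210), the pack lying at (205-295,152-182) and the catch at (235,110). The open gate and bar run along (230-345,213-230), with the red tab at (306,240). There is a grey block with a yellow mark at (245,195).

```bash
python3 - <<'E'
from h import *
d=np.load("w0.npz");P=d["P"];C=d["color"].astype(int)
r,g,b=C[...,0],C[...,1],C[...,2]
v,u=np.mgrid[:420,:560]
def rect(m,n):
    Q=P[m];rc=cv2.minAreaRect(Q[:,:2].astype(np.float32));print(n,len(Q),np.round(rc[0],1),np.round(rc[1],1),round(rc[2],2),cv2.boxPoints(rc).round(1).tolist(),"z",np.percentile(Q[:,2],[5,50,95]).round(1));return rc
win=lambda a,b_,c,e:(u>=a)&(u<=b_)&(v>=c)&(v<=e)
Z=P[...,2]
m=win(60,200,120,220)&(Z>44)&(Z<53)
n,l,st,_=cv2.connectedComponentsWithStats(m.astype(np.uint8));k=1+np.argmax(st[1:,4]);print(st[k])
rc=rect(l==k,"roof")
blue=win(195,305,140,190)&(Z>22)&(Z<32)
n,l,st,_=cv2.connectedComponentsWithStats(blue.astype(np.uint8));k=1+np.argmax(st[1:,4]);rect(l==k,"pack")
rect(win(220,265,184,207)&(Z>15)&(Z<38),"block")
rect(win(205,260,95,125)&(Z>20)&(Z<60),"catch")
rect(win(225,325,203,224)&(Z>41)&(Z<50)&(r>150)&(b<110),"gate")
rect(win(235,350,220,238)&(Z>38)&(Z<50)&(abs(r-b)<40),"bar")
rect(win(290,322,222,258)&(Z>55)&(r>g+80),"tab")
E
cat > crop.py <<'E'
import cv2,sys
n,o,a,b,c,d,f=sys.argv[1:];i=cv2.imread("pics/"+n)[int(c):int(d),int(a):int(b)]
cv2.imwrite("pics/"+o,cv2.resize(i,None,fx=float(f),fy=float(f),interpolation=2))
E
python3 crop.py w0.png w0c.png 150 360 90 260 3.5
```

```text
[  66  127  135   85 9690]
roof 9690 [457.8  20.3] [ 94.4 174.9] 14.77 [[389.8999938964844, 92.9000015258789], [434.3999938964844, -76.19999694824219], [525.7000122070312, -52.20000076293945], [481.1000061035156, 116.9000015258789]] z [46.6 48.  49.3]
pack 3015 [ 487.5 -113. ] [ 43.7 104.3] 14.79 [[453.1000061035156, -68.19999694824219], [479.70001220703125, -169.0], [521.9000244140625, -157.8000030517578], [495.29998779296875, -57.0]] z [24.6 27.2 28.7]
block 815 [ 456.  -110.4] [29.5 49.3] 13.57 [[435.8999938964844, -89.9000015258789], [447.3999938964844, -137.8000030517578], [476.1000061035156, -130.89999389648438], [464.6000061035156, -83.0]] z [21.7 25.8 27.6]
catch 859 [552.2 -76.7] [34.8 51.4] 21.35 [[526.5999755859375, -59.099998474121094], [545.2999877929688, -107.0], [577.7999877929688, -94.30000305175781], [559.0, -46.5]] z [23.9 41.1 50.6]
gate 497 [ 445.8 -153.6] [  8.9 106.1] 16.16 [[426.79998779296875, -103.9000015258789], [456.29998779296875, -205.8000030517578], [464.79998779296875, -203.39999389648438], [435.29998779296875, -101.5]] z [42.8 45.5 46.7]
bar 684 [ 441.7 -177.4] [ 12.4 116.9] 17.21 [[418.5, -123.4000015258789], [453.1000061035156, -235.10000610351562], [464.8999938964844, -231.39999389648438], [430.3999938964844, -119.69999694824219]] z [38.8 43.3 44.7]
tab 511 [ 496.1 -156.5] [137.6  21.4] 31.63 [[431.8999938964844, -183.39999389648438], [443.1000061035156, -201.6999969482422], [560.2999877929688, -129.5], [549.0, -111.30000305175781]] z [60.3 93.8 99.4]
```

View pics/w0c.png

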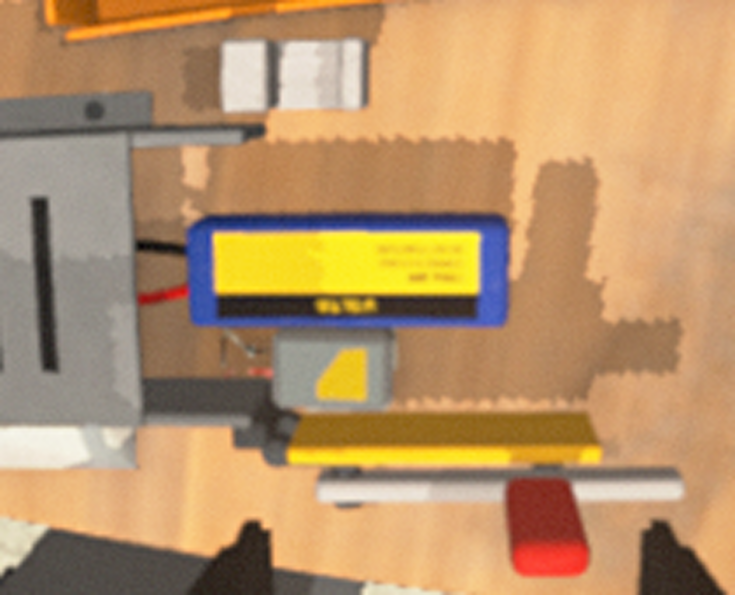

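There is an unlisted grey block, probably a servo, beside the pack and in the gate's sweep. I'll push the pack first, then deal with the block.

Emit:
{"fn": "jog_arm", "kwargs": {
  "motion": [
    [0,0,0.7,15,54,0,0],
    [0,0,0,0,0,40,0],
    [0,0,0,0,0,50,0],
    [0,0,0,0,0,50,0],
    [0,0,0,0,0,44,0],
    [0,0,0,0,0,20,0],
    [0,0,0,0,0,0,0],
    [0,0,0,0,0,0,0]
  ]
}}

```text
t: 3.9
eef_pos: [508.9, -202.4, 89.1]
tcp_rot: [3.141, -0.001, 0.252]
ft_force: [0.5, 0.1, -0.3]
opening: 0.009
grip_force: 0.0
```

```bash
python3 - <<'E'
from h import *
s=env.state();print(s["eef_pos"],s["tcp_rot"],s["opening"])
d=np.load("w0.npz");P=d["P"]
v,u=np.mgrid[:420,:560]
m=(u<200)&(u>60)&(v>120)&(v<220)&(abs(P[...,2]-48)<3)
Q=P[m][:,:2];a=np.radians(14.77)
for it in range(3):
    X=np.array([-np.sin(a),np.cos(a)]);Y=np.array([-np.cos(a),-np.sin(a)])
    x=(Q@X);y=(Q@Y);xm=x.max();E=[]
    for sg in(1,-1):
        bx=[];by=[]
        for k in np.arange(8,150,6):
            w=(x>xm-k-3)&(x<xm-k+3);bx.append(xm-k);by.append((sg*y[w]).max()*sg)
        p=np.polyfit(bx,by,1);p=np.polyfit(np.array(bx)[abs(np.polyval(p,bx)-by)<1.5],np.array(by)[abs(np.polyval(p,bx)-by)<1.5],1);E.append(p)
    print(np.degrees(a),E,xm); a+=np.arctan((E[0][0]+E[1][0])/2)
E
```

```text
[ 508.85181721 -202.3786681    89.08335312] [ 3.14073670e+00 -7.95965841e-04  2.52187832e-01] 0.008507532794013834
14.77 [array([ 3.26788979e-03, -4.01071301e+02]), array([-4.05753932e-04, -4.94325706e+02])] -9.587904326274971
14.851994096652914 [array([ 1.84577301e-03, -4.01068588e+02]), array([-1.80129846e-03, -4.94326806e+02])] -10.200123815119833
14.85326819877179 [array([ 1.82367477e-03, -4.01068553e+02]), array([-1.82346357e-03, -4.94326850e+02])] -10.209636901202778
```

Emit:
{"fn": "jog_arm", "kwargs": {
  "motion": [
    [0,0,-0.3,2,-12,0,0],
    [0,0,0,0,-10,0,0],
    [0,0,0,0,-10,0,0],
    [0,0,0,0,-10,0,0],
    [0,0,0,0,-10,0,0],
    [0,0,0,0,-10,0,0],
    [0,0,0,0,-10,0,0],
    [0,0,0,0,-10,0,0],
    [0,0,0,0,-8,0,0],
    [0,0,0,0,-5,0,0]
  ]
}}

```text
t: 5.15
eef_pos: [486.2, -109.1, 88.2]
tcp_rot: [-3.142, 0.0, 0.258]
ft_force: [2.1, -3.3, 3.1]
opening: 0.002
grip_force: 1.6
```

```bash
cat >> h.py <<'E'
a0=np.radians(14.85);BX=np.array([-np.sin(a0),np.cos(a0)]);BY=np.array([-np.cos(a0),-np.sin(a0)])
O=np.array([435.5,104.9])-195*BX
def B(p): q=np.asarray(p)[...,:2]-O; return np.stack([q@BX,q@BY,np.asarray(p)[...,2]],-1)
def W(x,y): return O+x*BX+y*BY
E
python3 - <<'E'
from h import *
s=env.state();print(O,B(s["eef_pos"]),s["tcp_rot"])
d=env.read_camera("wrist");save(d,"w1.png")
E
python3 crop.py w1.png w1c.png 120 400 60 260 2.8
```

```text
[485.47642776 -83.58701989] [-24.81346913   5.79870121  88.20449513] [-3.14156059e+00  1.55780394e-04  2.58051903e-01]
```

View pics/w1c.png

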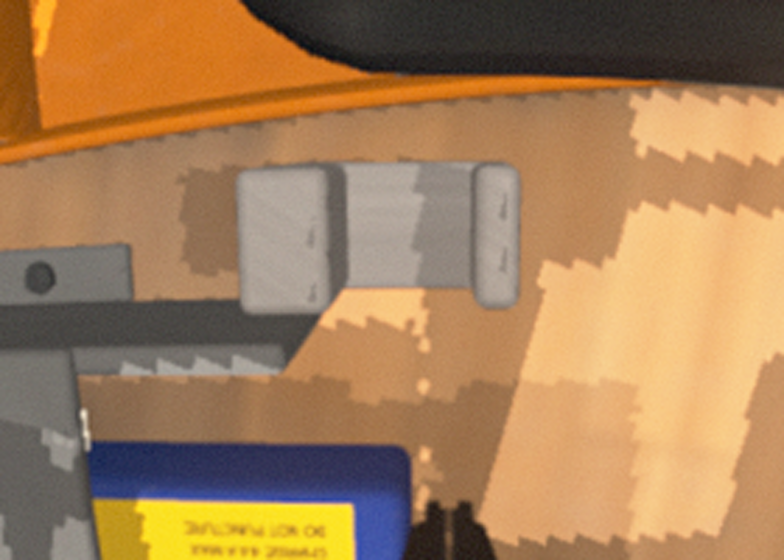

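The pack end touches the fingers about 16 mm outside the doorway, and the catch lip position confirms the bunker frame. I'll push 30 mm more.

Emit:
{"fn": "jog_arm", "kwargs": {
  "motion": [
    [0,0,0,0,-6,0,0],
    [0,0,0,0,-6,0,0],
    [0,0,0,0,-6,0,0],
    [0,0,0,0,-6,0,0],
    [0,0,0,0,-6,0,0],
    [0,0,0,0,0,0,0],
    [0,0,0,0,0,0,0],
    [0,0,0,0,20,0,0],
    [0,0,0,0,30,0,0],
    [0,0,0,0,30,0,0]
  ]
}}

```text
t: 6.45
eef_pos: [499.6, -160.0, 88.3]
tcp_rot: [3.141, -0.0, 0.258]
ft_force: [0.6, 0.0, 0.5]
opening: 0.007
grip_force: 0.0
```

Emit:
{"fn": "jog_arm", "kwargs": {
  "motion": [
    [0,0,0,0,0,-50,60],
    [0,0,0,0,0,-60,60],
    [0,0,0,0,0,-60,60],
    [0,0,0,0,0,0,60]
  ]
}}

```text
t: 6.95
eef_pos: [500.2, -159.6, 262.6]
tcp_rot: [3.136, -0.006, 0.257]
ft_force: [-0.2, -0.2, -0.8]
opening: 0.37
grip_force: 0.0
```

```bash
python3 - <<'E'
from h import *
s=env.state();print(B(s["eef_pos"]),s["tcp_rot"],s["ft_force"])
d=env.read_camera("wrist");save(d,"w2.png");P=wpts(d);np.savez("w2.npz",P=P,color=d["color"])
for t in("pack_end","gate","latch_tab","latch_pivot"):
    for r in env.recognise("wrist",t)[:1]:
        u,v=map(int,r["location"]);print(t,round(r["score"],2),u,v,B(P[v,u]).round())
E
python3 crop.py w2.png w2c.png 120 360 90 280 3
```

```text
[-77.20338648   5.27022985 262.58759404] [ 3.1362878  -0.00625253  0.25712429] [-0.23737987 -0.17855482 -0.75315742]
pack_end 0.95 182 188 [25. -1. 28.]
gate 0.91 276 246 [-75.  57.  46.]
latch_tab 0.67 289 257 [-88.  62.  61.]
latch_pivot 0.55 279 244 [-78.  55.  46.]
```

View pics/w2c.png

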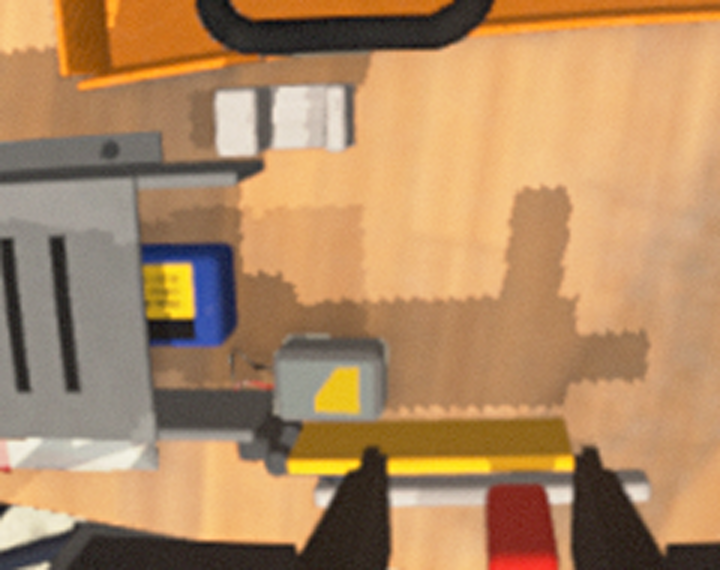

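The pack is inside. The loose block still stands in the doorway at crop (275-385,335-420). I'll measure both.

```bash
python3 - <<'E'
from h import *
d=np.load("w2.npz");P=B(d["P"]);C=d["color"].astype(int)
v,u=np.mgrid[:420,:560];Z=P[...,2]
def st(m,n): Q=P[m];print(n,len(Q),np.percentile(Q,[2,50,98],axis=0).round(1).tolist())
m=(u>165)&(u<205)&(v>165)&(v<208)&(Z>22)&(Z<32)&(C[...,2]>C[...,0]);st(m,"pack")
m=(u>209)&(u<250)&(v>198)&(v<231)&(Z>21)&(Z<30);st(m,"block")
q=P[m];rc=cv2.minAreaRect(q[:,:2].astype(np.float32));print(rc,cv2.boxPoints(rc))
m=(u>215)&(u<312)&(v>228)&(v<248)&(Z>43)&(Z<49)&(C[...,0]>C[...,2]+60);st(m,"gate");q=P[m];print(cv2.fitLine(q[:,:2].astype(np.float32),2,0,.01,.01).ravel())
m=(u>280)&(u<306)&(v>252)&(v<281)&(Z>90)&(Z<104)&(C[...,0]>C[...,1]+60);st(m,"tabtop")
s=env.state();print(B(s["eef_pos"]),s["joints"])
E
```

```text
pack 434 [[12.7, -15.8, 22.8], [19.6, 1.1, 26.6], [40.4, 18.1, 28.5]]
block 832 [[-42.2, 21.1, 22.5], [-23.6, 32.8, 25.7], [-4.1, 46.1, 27.7]]
((-22.150178909301758, 33.56000518798828), (41.522159576416016, 26.548734664916992), 1.143776774406433) [[-43.172096   46.41731  ]
 [-42.642147   19.873865 ]
 [ -1.1282616  20.702702 ]
 [ -1.6582108  47.246147 ]]
gate 512 [[-108.0, 51.7, 43.2], [-67.6, 54.6, 45.5], [-13.4, 58.5, 47.2]]
[ 9.9984413e-01  1.7655371e-02 -6.4249649e+01  5.4622608e+01]
tabtop 231 [[-101.2, 62.2, 90.6], [-91.2, 64.0, 97.5], [-80.5, 68.3, 99.6]]
[-75.56223313   6.27620793 256.91613746] [-4.33434847e-01  3.90484879e-01  1.84740038e+00 -1.36305999e-04
  9.06147799e-01  8.80029119e-01]
```

Emit:
{"fn": "jog_arm", "kwargs": {
  "motion": [
    [0,-9,0,0,-26,0,48],
    [0,-9,0,0,-26,0,48],
    [0,0,0,14,0,42,48],
    [0,0,0,14,0,42,48],
    [0,0,0,10,0,31,48],
    [0,0,0,0,0,0,48],
    [0,0,0,0,0,0,48]
  ]
}}

```text
t: 8.07
eef_pos: [486.7, -107.7, 137.5]
tcp_rot: [3.142, 0.314, 0.258]
ft_force: [-0.0, 0.1, 0.4]
opening: 0.504
grip_force: 0.0
```

```bash
python3 - <<'E'
from h import *
s=env.state();r=R.from_euler("xyz",s["tcp_rot"]).as_matrix();p=s["eef_pos"]
print(B(p),B(p+78*r[:,2]),np.degrees(s["tcp_rot"]),s["opening"]*95.1,s["t"])
E
```

```text
[-23.57616463   5.00435819 137.52833685] [-23.54211717  29.11970361  63.34984296] [179.99916656  18.00930249  14.76641079] 47.9317271400226 8.075
```

Emit:
{"fn": "jog_arm", "kwargs": {
  "motion": [
    [0,0,0,6,0,20,48],
    [0,0,0,6,0,20,48],
    [0,0,0,4,0,14,48],
    [0,0,0,0,0,0,48],
    [0,0,0,0,0,0,20],
    [0,0,0,0,0,0,20],
    [0,0,0,0,0,0,20],
    [0,0,0,0,0,0,20]
  ]
}}

```text
t: 9.07
eef_pos: [485.1, -107.9, 81.0]
tcp_rot: [3.141, 0.314, 0.258]
ft_force: [0.9, -0.3, -0.0]
opening: 0.217
grip_force: 0.0
```

```bash
python3 - <<'E'
from h import *
d=env.read_camera("scene");save(d,"s3.png");d=env.read_camera("wrist");save(d,"w3.png");
a=d["color"][:,:,::-1];b=cv2.imread("pics/s3.png")[150:270,260:380]
cv2.imwrite("pics/c3.png",np.hstack([cv2.resize(a[60:300,120:400],(490,420)),cv2.resize(b,(300,420),interpolation=2)]))
E
```

```text
(no output)
```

View pics/c3.png

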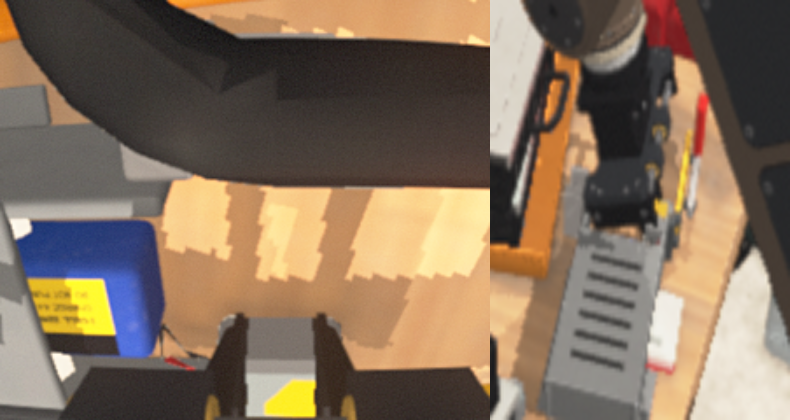

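The fingers passed through the grey block and the force stayed at zero, so it is scenery and no obstacle. I'll retreat, turn the tool and go to the tab.

Emit:
{"fn": "jog_arm", "kwargs": {
  "motion": [
    [0,0,0,-13,0,-40,40],
    [0,0,0,-13,0,-40,40],
    [0,9,0,-13,0,-40,40],
    [0,9,0,0,0,0,40],
    [0,0,-10.1,0,20,0,40],
    [0,0,-10.1,0,20,0,40],
    [0,0,-10.1,0,0,0,40],
    [0,0,-10.1,0,0,0,40],
    [0,0,-10.1,0,0,0,40],
    [0,0,-10.1,0,0,0,40]
  ]
}}

```text
t: 10.42
eef_pos: [498.4, -145.3, 207.0]
tcp_rot: [-3.141, 0.0, 1.321]
ft_force: [0.1, -0.6, 0.3]
opening: 0.421
grip_force: 0.0
```

Emit:
{"fn": "jog_arm", "kwargs": {
  "motion": [
    [0,0,-10.1,0,0,0,40],
    [0,0,-10.1,0,0,0,40],
    [0,0,-10.3,0,0,0,40],
    [0,0,0,0,0,0,40]
  ]
}}

```text
t: 10.92
eef_pos: [498.5, -145.3, 207.0]
tcp_rot: [-3.141, -0.0, 1.847]
ft_force: [0.7, 0.1, -0.7]
opening: 0.422
grip_force: 0.0
```

```bash
python3 - <<'E'
from h import *
s=env.state();p=s["eef_pos"];r=R.from_euler("xyz",s["tcp_rot"]).as_matrix();print(s["t"],B(p),s["tcp_rot"],s["opening"]*95,s["joints"])
t=np.append(W(-91,67.5),144);print("tool shift",r.T@(t-p))
d=env.read_camera("wrist");save(d,"w4.png");P=B(wpts(d));C=d["color"].astype(int);Z=P[...,2]
m=(C[...,0]>C[...,1]+70)&(C[...,0]>C[...,2]+70)&(Z>85)&(Z<104)&(abs(P[...,0]+91)<30)&(abs(P[...,1]-67)<25)
q=P[m];print(len(q),np.percentile(q,[1,50,99],axis=0))
E
```

```text
10.925 [-62.99865458   3.28144109 206.96619843] [-3.14142491e+00 -1.79976066e-05  1.84661278e+00] 40.07880615319868 [-4.10919059e-01  4.53631148e-01  1.90960040e+00 -1.31633812e-04
  7.78502241e-01 -6.86641786e-01]
tool shift [-26.93037424 -64.66489309  62.97656185]
351 [[-93.31192986  62.06737778  85.2243635 ]
 [-83.67914405  66.08028317  96.16787005]
 [-79.92386364  73.11869652  99.91489823]]
```

Emit:
{"fn": "jog_arm", "kwargs": {
  "motion": [
    [0,0,0,-14,-33,0,40],
    [0,0,0,-13,-32,0,40],
    [0,0,0,0,0,25,40],
    [0,0,0,0,0,25,40],
    [0,0,0,0,0,13,40],
    [0,0,0,0,0,0,40],
    [0,0,0,0,0,0,5],
    [0,0,0,0,0,0,5],
    [0,0,0,0,0,0,5],
    [0,0,0,0,0,0,5]
  ]
}}

```text
t: 12.22
eef_pos: [443.3, -189.2, 144.3]
tcp_rot: [-3.141, 0.0, 1.848]
ft_force: [-2.6, -2.0, 4.4]
opening: 0.127
grip_force: 30.0
```

```bash
cat > plan.py <<'E'
from h import *
s=env.state();p=s["eef_pos"];M=R.from_euler("xyz",s["tcp_rot"]);print(s["t"],B(p),s["opening"]*95,s["grip_force"],s["ft_force"])
H=W(-7,56)
def axes(th):
    e=-np.sin(th)*BX-np.cos(th)*BY;n=-np.cos(th)*BX+np.sin(th)*BY
    return np.append(e,0),np.append(n,0)
# gate angle from the gripped tab (mid of the pads)
th0=1.553
g=p+59*M.as_matrix()[:,2];v=g[:2]-H;c=v@BX,v@BY
th0=np.arctan2(-c[0],-c[1])+np.arctan2(13,84);print("theta est",th0,"grip radius",np.hypot(*c),"expect",np.hypot(84,13))
def pose(th,l):
    e,n=axes(th0);piv=np.append(H,37)+22*e+13*n
    ax=np.cross(e,[0,0,1]);Rl=R.from_rotvec(ax*l)
    q=piv+Rl.apply(p-piv);Q=Rl*M
    Rg=R.from_rotvec([0,0,th0-th]);h=np.append(H,0)
    return h+Rg.apply(q-h),Rg*Q
path=[(th0,l) for l in(0,.1,.2,.3,.38)]+[(t,.38) for t in np.linspace(th0,0,15)[1:]]+[(0,l) for l in(.28,.18,.09,0)]
k=[pose(*a) for a in path]
for (a,b),(c,d),l in zip(k[:-1],k[1:],path[1:]):
    print(np.round(l,2),np.round(np.degrees((b.inv()*d).as_rotvec()),1).tolist(),b.inv().apply(c-a).round(1).tolist())
E
python3 plan.py
```

```text
12.225 [-91.24849969  67.85342144 144.28694124] 12.057645721494184 29.985579550266266 [-2.58340793 -2.04546591  4.35854746]
theta est 1.8642066706721818 grip radius 85.1038933926444 expect 85.0
[1.86 0.1 ] [1.8, -5.5, 0.0] [10.5, 3.4, -5.7]
[1.86 0.2 ] [1.8, -5.5, 0.0] [10.5, 3.4, -5.7]
[1.86 0.3 ] [1.8, -5.5, 0.0] [10.5, 3.4, -5.7]
[1.86 0.38] [1.4, -4.4, 0.0] [8.3, 2.7, -4.6]
[1.73 0.38] [-2.7, -0.9, -7.1] [0.3, 5.5, -0.8]
[1.6  0.38] [-2.7, -0.9, -7.1] [0.3, 5.5, -0.8]
[1.46 0.38] [-2.7, -0.9, -7.1] [0.3, 5.5, -0.8]
[1.33 0.38] [-2.7, -0.9, -7.1] [0.3, 5.5, -0.8]
[1.2  0.38] [-2.7, -0.9, -7.1] [0.3, 5.5, -0.8]
[1.07 0.38] [-2.7, -0.9, -7.1] [0.3, 5.5, -0.8]
[0.93 0.38] [-2.7, -0.9, -7.1] [0.3, 5.5, -0.8]
[0.8  0.38] [-2.7, -0.9, -7.1] [0.3, 5.5, -0.8]
[0.67 0.38] [-2.7, -0.9, -7.1] [0.3, 5.5, -0.8]
[0.53 0.38] [-2.7, -0.9, -7.1] [0.3, 5.5, -0.8]
[0.4  0.38] [-2.7, -0.9, -7.1] [0.3, 5.5, -0.8]
[0.27 0.38] [-2.7, -0.9, -7.1] [0.3, 5.5, -0.8]
[0.13 0.38] [-2.7, -0.9, -7.1] [0.3, 5.5, -0.8]
[0.   0.38] [-2.7, -0.9, -7.1] [0.3, 5.5, -0.8]
[0.   0.28] [-1.8, 5.5, -0.0] [-9.9, -3.2, 6.7]
[0.   0.18] [-1.8, 5.5, -0.0] [-9.9, -3.2, 6.7]
[0.   0.09] [-1.6, 4.9, -0.0] [-8.9, -2.9, 6.0]
[0 0] [-1.6, 4.9, -0.0] [-8.9, -2.9, 6.0]
```

```bash
sed -i 's/+np.arctan2(13,84);print/-np.arctan2(13,84);print/' plan.py; python3 plan.py | cut -c1-120
```

```text
12.225 [-91.24849969  67.85342144 144.28694124] 12.057645721494184 29.985579550266266 [-2.58340793 -2.04546591  4.358547
theta est 1.5571191055930698 grip radius 85.1038933926444 expect 85.0
[1.56 0.1 ] [0.0, -5.7, 0.0] [11.0, 0.1, -5.7]
[1.56 0.2 ] [0.0, -5.7, 0.0] [11.0, 0.1, -5.7]
[1.56 0.3 ] [0.0, -5.7, 0.0] [11.0, 0.1, -5.7]
[1.56 0.38] [0.0, -4.6, 0.0] [8.8, 0.0, -4.6]
[1.45 0.38] [-2.4, -0.0, -5.9] [-1.1, 4.5, 0.4]
[1.33 0.38] [-2.4, -0.0, -5.9] [-1.1, 4.5, 0.4]
[1.22 0.38] [-2.4, -0.0, -5.9] [-1.1, 4.5, 0.4]
[1.11 0.38] [-2.4, -0.0, -5.9] [-1.1, 4.5, 0.4]
[1.   0.38] [-2.4, -0.0, -5.9] [-1.1, 4.5, 0.4]
[0.89 0.38] [-2.4, -0.0, -5.9] [-1.1, 4.5, 0.4]
[0.78 0.38] [-2.4, -0.0, -5.9] [-1.1, 4.5, 0.4]
[0.67 0.38] [-2.4, -0.0, -5.9] [-1.1, 4.5, 0.4]
[0.56 0.38] [-2.4, -0.0, -5.9] [-1.1, 4.5, 0.4]
[0.44 0.38] [-2.4, -0.0, -5.9] [-1.1, 4.5, 0.4]
[0.33 0.38] [-2.4, -0.0, -5.9] [-1.1, 4.5, 0.4]
[0.22 0.38] [-2.4, -0.0, -5.9] [-1.1, 4.5, 0.4]
[0.11 0.38] [-2.4, -0.0, -5.9] [-1.1, 4.5, 0.4]
[0.   0.38] [-2.4, -0.0, -5.9] [-1.1, 4.5, 0.4]
[0.   0.28] [-0.0, 5.7, -0.0] [-10.4, -0.0, 6.7]
[0.   0.18] [-0.0, 5.7, -0.0] [-10.4, -0.0, 6.7]
[0.   0.09] [-0.0, 5.2, -0.0] [-9.4, -0.0, 6.0]
[0 0] [-0.0, 5.2, -0.0] [-9.4, -0.0, 6.0]
```

Emit:
{"fn": "jog_arm", "kwargs": {
  "motion": [
    [0,-5.7,0,11,0,-5.7,5],
    [0,-5.7,0,11,0,-5.7,5],
    [0,-5.7,0,11,0,-5.7,5],
    [0,-4.6,0,8.8,0,-4.6,5],
    [0,0,0,0,0,0,5],
    [-2.4,0,-5.9,-1.1,4.5,0.4,5],
    [-2.4,0,-5.9,-1.1,4.5,0.4,5],
    [-2.4,0,-5.9,-1.1,4.5,0.4,5]
  ]
}}

```text
t: 13.22
eef_pos: [445.5, -146.7, 159.4]
tcp_rot: [3.137, 0.368, 2.183]
ft_force: [0.1, 2.3, 2.4]
opening: 0.126
grip_force: 30.0
```

```bash
python3 - <<'E'
from h import *
s=env.state();p=s["eef_pos"];M=R.from_euler("xyz",s["tcp_rot"]).as_matrix()
print(s["joints"],s["grip_force"],s["opening"]*95)
g=p+59*M[:,2];v=g[:2]-W(-7,56);print(B(g),np.arctan2(-v@BX,-v@BY)-np.arctan2(13,63),np.hypot(*v),"yawθ",.2592+np.pi-np.arctan2(M[1,0],M[0,0]))
E
```

```text
[-0.37859721  0.45197611  2.2056779  -0.8608746   0.25757006 -0.17779694] 30.00873774290085 11.991783246328577
[-70.56849153  47.20346113 104.36724654] 1.2297976154904235 64.17423323433744 yawθ 1.2182583013425239
```

Joint 5 is getting close to its lower limit because of the lean. I'll take out 12° of it about the grip point, which leaves the tab where it is, and then continue.

Emit:
{"fn": "jog_arm", "kwargs": {
  "motion": [
    [0,4,0,-4.1,0,0.1,5],
    [0,4,0,-4.1,0,0.1,5],
    [0,4,0,-4.1,0,0.1,5],
    [0,0,0,0,0,0,5]
  ]
}}

```text
t: 13.72
eef_pos: [451.6, -156.3, 162.2]
tcp_rot: [3.139, 0.172, 2.177]
ft_force: [3.4, 5.7, 3.8]
opening: 0.128
grip_force: 30.0
```

```bash
cat > plan2.py <<'E'
from h import *
s=env.state();p=s["eef_pos"];M=R.from_euler("xyz",s["tcp_rot"]);m=M.as_matrix()
print(s["t"],s["joints"].round(3),s["opening"]*95,s["grip_force"],s["ft_force"].round(1))
H=W(-7,56);g=p+59*m[:,2];v=g[:2]-H;r=np.hypot(*v)
al=np.sqrt(r*r-169)
th0=np.arctan2(-v@BX,-v@BY)-np.arctan2(13,al);print("theta",th0,"along",al,"grip",B(g),"lean",np.degrees(np.arccos(-m[2,2])))
h=np.append(H,0)
n=int(np.ceil(th0/.115));Rg=R.from_rotvec([0,0,th0/n])
d=Rg*M
print(n,np.degrees((M.inv()*d).as_rotvec()).round(2),M.inv().apply(h+Rg.apply(p-h)-p).round(2))
E
python3 plan2.py
```

```text
13.725 [-0.437  0.46   2.111 -0.203  0.429 -0.865] 12.17862067190242 30.027912855148315 [3.4 5.7 3.8]
theta 1.2406452047944163 along 63.30098149948775 grip [-71.09672625  47.7766222  104.08582546] lean 9.866204015368242
11 [-1.11  0.02 -6.37] [-1.25  6.05  0.23]
```

Emit:
{"fn": "jog_arm", "kwargs": {
  "motion": [
    [-1.1,0,-6.4,-1.2,6,0.2,5],
    [-1.1,0,-6.4,-1.2,6,0.2,5],
    [-1.1,0,-6.4,-1.2,6,0.2,5],
    [-1.1,0,-6.4,-1.2,6,0.2,5],
    [-1.1,0,-6.4,-1.2,6,0.2,5],
    [-1.1,0,-6.4,-1.2,6,0.2,5],
    [-1.1,0,-6.4,-1.2,6,0.2,5],
    [0,0,0,0,0,0,5]
  ]
}}

```text
t: 14.72
eef_pos: [482.0, -126.8, 162.5]
tcp_rot: [-3.141, 0.175, 2.973]
ft_force: [2.6, 6.5, 0.3]
opening: 0.123
grip_force: 30.1
```

```bash
python3 plan2.py
```

```text
14.725 [-0.406  0.472  2.079  0.097  0.422 -1.893] 11.692479975067702 30.068633258342743 [2.6 6.5 0.3]
theta 0.43825181610527947 along 62.289477537812694 grip [-45.20441842   5.11383857 104.41747877] lean 10.001796059217009
4 [-1.09 -0.01 -6.18] [-1.16  5.76  0.2 ]
```

Emit:
{"fn": "jog_arm", "kwargs": {
  "motion": [
    [-1.1,0,-6.2,-1.2,5.8,0.2,5],
    [-1.1,0,-6.2,-1.2,5.8,0.2,5],
    [-0.8,0,-4.6,-0.9,4.3,0.2,5],
    [-0.8,0,-4.6,-0.9,4.3,0.2,5],
    [-0.5,0,-3,-0.5,2.8,0.1,5],
    [0,0,0,0,0,0,5]
  ]
}}

```text
t: 15.48
eef_pos: [486.6, -104.0, 162.6]
tcp_rot: [-3.14, 0.174, -2.875]
ft_force: [3.5, 8.6, 1.6]
opening: 0.125
grip_force: 30.1
```

```bash
python3 plan2.py; python3 - <<'E'
from h import *
d=env.read_camera("scene");save(d,"s5.png");e=env.read_camera("side")["color"][...,::-1]
b=d["color"][...,::-1][150:270,260:380];c=e[150:270,270:390]
cv2.imwrite("pics/c5.png",np.hstack([cv2.resize(x,(390,390),interpolation=2) for x in(b,c)]))
E
```

```text
15.475 [-0.384  0.475  2.071  0.233  0.466 -2.423] 11.914466655735728 30.114229023456573 [3.5 8.6 1.6]
theta 0.00030374297561788777 along 62.12921073745572 grip [-20.01887071  -6.12525921 104.45126414] lean 9.974091119772325
1 [-0.   -0.   -0.02] [-0.    0.02  0.  ]
```

View pics/c5.png

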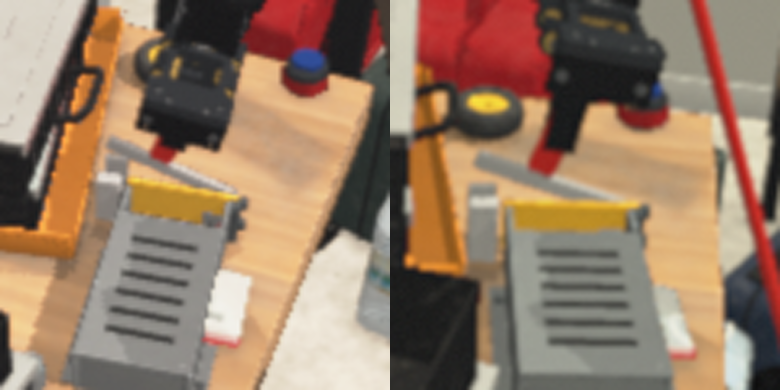

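The gate is shut, with the yellow panel across the doorway, and the raised bar is above the catch. I'll lower the bar and release it.

Emit:
{"fn": "jog_arm", "kwargs": {
  "motion": [
    [0,5.1,0,-10.3,0,5,5],
    [0,5.1,0,-10.3,0,5,5],
    [0,5.1,0,-10.3,0,5,5],
    [0,5.1,0,-10.3,0,5,5],
    [0,0,0,0,0,0,5],
    [0,0,0,0,0,0,5]
  ]
}}

```text
t: 16.32
eef_pos: [526.9, -93.1, 144.2]
tcp_rot: [-3.14, -0.182, -2.876]
ft_force: [0.5, 4.5, 4.0]
opening: 0.125
grip_force: 30.0
```

```bash
python3 plan2.py
```

```text
16.325 [-0.264  0.605  1.844 -0.124  0.853 -2.012] 11.888570292765673 30.002267360687256 [0.5 4.5 4. ]
theta -0.00010708039697526761 along 82.89284129622087 grip [-19.99112373 -26.89423287  86.20662633] lean 10.429258608920279plan2.py:8: RuntimeWarning: divide by zero encountered in scalar divide
  n=int(np.ceil(th0/.115));Rg=R.from_rotvec([0,0,th0/n])
Traceback (most recent call last):
  File "plan2.py", line 9, in <module>
    d=Rg*M
      ~~^~
  File "scipy/spatial/transform/_rotation.pyx", line 2692, in scipy.spatial.transform._rotation.Rotation.__mul__
  File "scipy/spatial/transform/_rotation.pyx", line 870, in scipy.spatial.transform._rotation.Rotation.__init__
ValueError: Found zero norm quaternions in `quat`.
```

Lift is now about 0.02. I'll release gently and retreat.

Emit:
{"fn": "jog_arm", "kwargs": {
  "motion": [
    [0,0,0,0,0,0,30],
    [0,0,0,0,0,0,40],
    [0,0,0,0,0,0,40],
    [0,0,0,0,0,0,40],
    [0,0,0,0,0,-30,40],
    [0,0,0,0,0,-50,40],
    [0,0,0,0,0,-50,40],
    [0,0,0,0,0,-50,40],
    [0,0,0,0,0,0,40]
  ]
}}

```text
t: 17.45
eef_pos: [559.4, -85.0, 324.3]
tcp_rot: [-3.138, -0.178, -2.875]
ft_force: [0.5, -0.4, -0.7]
opening: 0.421
grip_force: 0.0
```

```bash
python3 - <<'E'
from h import *
s=env.state();print(s["t"],s["ft_force"].round(1),s["opening"]*95)
d=env.read_camera("wrist");save(d,"w6.png");P=B(wpts(d));C=d["color"].astype(int);Z=P[...,2]
m=(C[...,0]>C[...,1]+70)&(C[...,0]>C[...,2]+70)&(Z>85)&(Z<108)&(abs(P[...,0]+20)<35)&(abs(P[...,1]+28)<40)
q=P[m];print("tab",len(q),np.percentile(q,[2,50,98],axis=0).round(1).tolist() if len(q) else 0)
m=(C[...,0]>C[...,2]+70)&(C[...,1]>C[...,2]+50)&(Z>42)&(Z<50)&(abs(P[...,0]+7)<30)&(P[...,1]<56)&(P[...,1]>-60)
q=P[m];print("gate",len(q));print(cv2.fitLine(q[:,:2].astype(np.float32),2,0,.01,.01).ravel())
m=(P[...,1]<-50)&(P[...,1]>-74)&(abs(P[...,0]+20)<4);q=P[m];print("bar end z",len(q),np.percentile(q[:,2],[10,50,90]))
e=env.read_camera("side")["color"][...,::-1][150:270,270:390];w=d["color"][...,::-1]
cv2.imwrite("pics/c6.png",np.hstack([cv2.resize(e,(390,390),interpolation=2),cv2.resize(w[60:270,110:320],(390,390),interpolation=2)]))
E
```

```text
17.45 [ 0.5 -0.4 -0.7] 39.96160735456131
tab 213 [[-26.1, -37.2, 94.8], [-20.9, -27.0, 98.1], [-15.8, -17.2, 100.0]]
gate 428
[ 5.7018250e-03  9.9998373e-01 -7.7816148e+00  3.1026154e+00]
bar end z 2595 [355.00657232 370.17888011 378.67309656]
```

View pics/c6.png

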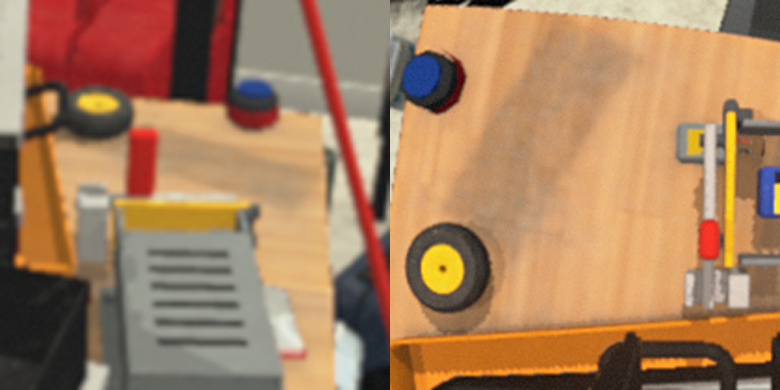

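The gate is shut and the tab is upright at its level position. The bar end lies in the catch at crop (705,285), and the pack is inside at (770,190).

```bash
python3 -c "
from cell import env
print(env.job_done())"
```

```text
the job is handed in; nothing more can be done
None
```

I handed the job in at about 17.5 s: the blue pack is inside the bunker, the gate measures shut (about 0.006 rad), the latch bar lies level behind the catch's lip, and no bystander was touched; the judge returned no verdict.

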